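# Drag the parts tray with the cylinder head up to the tape

## Task

Two identical red parts trays stand on the dark mat: hook a fingertip behind the far lip of the one that holds the finned cylinder head and drag it closer, until the whole of its front wall (the one facing the robot) stands on the yellow tape. Slide it flat along the mat without lifting it, pull on the tray and not on the head, keep the head inside, leave the other tray where it is, and let go.

Things in the scene. Friction and masses are not known exactly. Their poses are not given: they have to be found in the camera images.
- head_tray: Red metal tray to drag, loose, holds the finned head. 110 (x) x 180 (y) x 36 mm high, walls and floor 3 mm; a rim 3 mm thick stands 7 mm out all round its top. Origin: centre of the underside; x points away from the robot, z up. Far lip at x = +55 to +62 mm, front wall at x = -55 to -52 mm. Askew up to 13 degrees. With its load 0.6 to 0.8 kg; friction on the mat 3 to 6 N.
- head: Grey aluminium cylinder head, loose, lying in its tray: round base 84 mm in diameter, 10 mm thick, with upright parallel cooling fins, 40.5 mm high overall. Origin: centre of its underside, on the tray floor; z up. It rides along with the tray.
- piston_tray: The other red tray, loose, same size and axes as head_tray, beside it to the left or right; holds a small bright piston (40 mm diameter, 42 mm high). To be left alone. Bystanders further out to both sides: a finned engine cylinder (88 mm square, 79 mm high) and a flat gasket plate.
- tape: Straight strip of yellow tape stuck flat on the dark mat, nearer the robot than both trays: 30 mm wide (its x), 640 mm long (its y), with no height to speak of. Origin: its centre, at the height of the mat's top (2 mm over the table), on which the trays stand. x points away from the robot. Askew up to 9 degrees.
Things that resemble listed ones, but are neither listed nor needed, are in the scene too. What is shaped like the head_tray but white is not meant.

How it is judged:
By the outcome, as a careful person would: the job done as asked, in the order asked, and still so for the second after the job is handed in, with the robot touching nothing.
It also fails if it takes over 35 s, if anything falls off the work surface, if the arm or the gripper's body presses on something with over 40 N, if the wrist force passes 120 N, or if a joint passes its speed limit or range.

## Robot

A 6-joint arm with a two-finger parallel gripper is mounted at the origin on the work surface. World frame = base frame: x ahead of the robot, y to its left, z up, the work surface at z = 0. Lengths are in mm, angles in rad, forces in N, time in s.
With the tool pointing down it reaches from about 350 to 975 mm from the base axis. Payload 7.1 kg.
Tool frame: the origin (TCP) lies midway between the tips of the shut fingers; the grasp point (between the pads) lies 19 mm behind it (ctrl.hold_point_z is the distance from the TCP to the grasp point, in mm); z points along the fingers, y is the direction in which the jaws open and shut (so a half turn about z gives the same grasp; the last joint's range is limited). The gripper opens to 88 mm and grips with 3 to 60 N. Pads are 20 mm wide; open, the fingers measure 115 mm over their backs; the gripper's body (75 mm by 178 mm) begins 61 mm behind the grasp point.
Start: joints at [-1.171, 0.423, 1.63, -0, 1.089, -0.019], TCP at [254.18, -570.962, 222.675] pointing down, gripper open.
Joint ranges: [-3, 3], [-0.9, 2.11], [0.09, 2.58], [-1.31, 4.45], [0.11, 2.69], [-2.54, 2.54]. Speed limits (rad/s): [2.39, 2.39, 3.01, 3.14, 3.14, 3.14].

## Interface

Orientations are given as a rotation vector (axis times angle).
In Python, from workcell import ctrl, eyes gives the robot as it stands.
- The arm moves only by the tool move_arm, never from a script. Its argument "deltas" is a list of rows, each a list of 6 numbers: the shift along the tool's x, y, z in mm, then the turn, a rotation vector about the tool's x, y, z in rad. A call has 1 to 5 rows; each row shifts and turns the pose as measured when the row begins, along the tool's axes as they then stand; what a row does not reach is not made up. A row lasts 1/12 s, in which the tool goes at most 41.7 mm and 7.16 degrees, less where a joint would pass 70% of its speed; a pose out of reach is approached as far as the arm can. A call is refused whole if a number of a shift passes 41.7 or a number of a turn 0.125, either way. A call with a gripper value outside its range is refused whole. "hand" is the closure, from -1 (fully open) to 1 (shut), set as the call begins (left out, the last holds). The fingers move at their own pace and stop on an object; the grip force is fixed at half the most. Time passes only in rows, so rows that do not move let the fingers close. It gives the time, the measured TCP pose, the force and the opening at its end, in the units of the state.
- ctrl.get_obs(): the state, without advancing time (a new reading comes with each control period).
- eyes.get_image(name): name is "scene" or "top" or "wrist"; returns a dict with "frame" (420x560x3 uint8, red, green, blue), "range_z" (420x560 float32, mm along the optical axis (not along the pixel's ray), 0 where there is no reading), "fx", "fy", "cx", "cy" (pixels), "D" ([k1, k2, p1, p2, k3] as OpenCV has them; the pictures are not rectified), "cam_to_world" (4x4, takes a point from camera to world coordinates). Camera axes: x right, y down, z forward; pixel columns grow to the right and rows downward; lengths in mm; the calibration is good to about 2 mm. A picture is of the moment at which its call begins.
- ctrl.close_job(): hands the job in, once; it reports no verdict.
The state is a dict: "t": time; "qpos": joint angles; "qvel": joint speeds; "joint_torque": joint torques, N m; "ee_pos": TCP position; "orientation": TCP orientation; "ft_force": force on the tool from outside, world axes, zero at the start; "moment": the same for the moment, N m; "width": finger opening in mm.
Only numpy, scipy, OpenCV 4.12 (cv2) and the standard library are available. Lean on these libraries where they do the work, as an engineer would, in place of code of your own. Each camera call takes 0.05 s, during which the arm holds its last target.

## Working session

There is one attempt and no reset: what is moved stays moved. The work goes in short steps, Python scripts to look and compute and a tool call to move; the robot and the scene stay as the last step left them, time stands still between calls to the robot, and variables do not carry over. Pictures are saved under pics/ and viewed, and the job is handed in when it is done.

Besides the shell and the picture viewer there is one more tool, called after "Call:" as name(argument=value, ...), one argument or row to a line, values as JSON. move_arm: Moves the arm, as the interface text tells. Its arguments: {"type":"object","properties":{"deltas":{"type":"array"},"hand":{"type":"number"}},"required":["deltas"]}

```bash
ls; mkdir -p pics; python3 - <<'E'
from workcell import ctrl, eyes
import cv2, numpy as np
print(ctrl.get_obs())
for n in ["scene","top","wrist"]:
    im=eyes.get_image(n)
    cv2.imwrite(f"pics/{n}0.png",im["frame"][:,:,::-1])
    np.savez(f"{n}0.npz",**{k:im[k] for k in im})
    print(n,im["fx"],im["cx"],im["cy"],im["D"],np.round(im["cam_to_world"],3).tolist(),(im["range_z"]>0).mean())
E
```

```text
pics
{'t': 0.0, 'qpos': array([-1.17101043e+00,  4.23823544e-01,  1.63067261e+00, -2.96600543e-05,
        1.08861535e+00, -1.89892585e-02]), 'qvel': array([-0.00023193,  0.00036593,  0.00099975,  0.00143915,  0.00084733,
       -0.00242211]), 'joint_torque': array([ 3.47889772e-04, -5.44614780e+01, -2.73669899e+01,  6.43321616e-02,
        2.28518673e-02, -1.54951963e-04]), 'ee_pos': array([ 253.95822692, -570.47345628,  221.91933755]), 'orientation': array([-3.07151673e+00, -6.52726424e-01,  4.91797412e-04]), 'ft_force': array([ 0.54045993, -0.64199015,  0.30103794]), 'moment': array([-0.01533247,  0.00062185,  0.00040894]), 'width': 87.70303033567048}
scene 464.64759645286375 283.42784254378495 205.78147638056808 [-0.10600175  0.          0.          0.          0.        ] [[0.765, 0.414, -0.493, 953.601], [0.644, -0.516, 0.565, -557.513], [-0.02, -0.75, -0.661, 608.626], [0.0, 0.0, 0.0, 1.0]] 0.9958971088435374
top 536.8424205231472 272.377295538614 210.78396320072756 [-0.08707977  0.          0.          0.          0.        ] [[0.027, -0.977, 0.212, 307.213], [-1.0, -0.026, 0.009, -67.055], [-0.003, -0.212, -0.977, 1095.888], [0.0, 0.0, 0.0, 1.0]] 0.9958163265306123
wrist 323.45019382075776 279.4715363535794 211.86445190416566 [-0.05776281  0.          0.          0.          0.        ] [[0.406, -0.882, -0.237, 318.132], [-0.914, -0.392, -0.104, -540.641], [-0.001, 0.259, -0.966, 385.062], [0.0, 0.0, 0.0, 1.0]] 0.995765306122449
```

View pics/scene0.png

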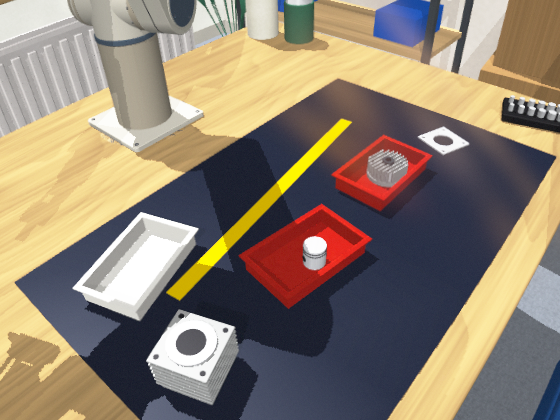

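View pics/top0.png

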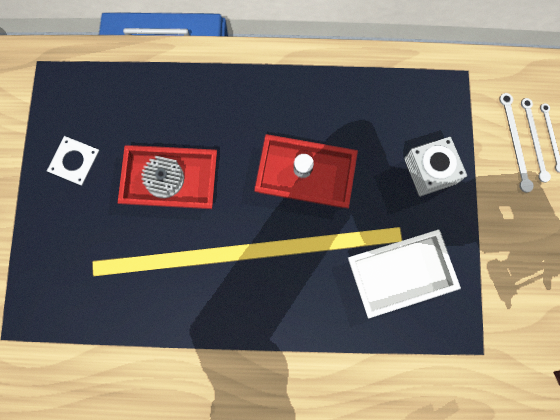

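View pics/wrist0.png

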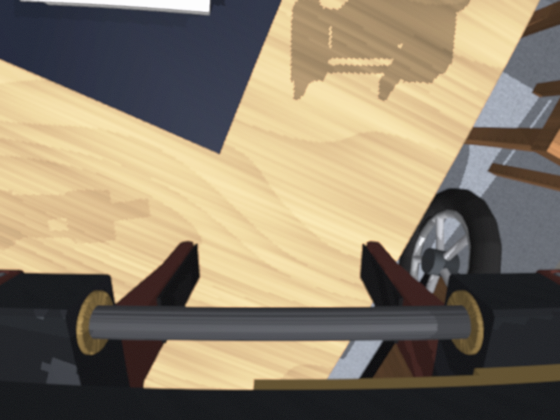

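Scene shows the finned head in the red tray at (382,172) and the piston in the other red tray at (306,253). In the top view the head tray is at (167,177), the piston tray at (306,170), the tape runs from (93,268) to (400,235), and the white decoy is at (405,273).

What could be mistaken for the target (top-view pixels):
- Red tray (167,177), with the finned head. This is my choice.
- Red tray (306,170), with the piston.
- White tray (405,273), excluded by colour.

Next I measure and make a close crop to check.

```bash
cat > h.py <<'E'
import cv2, numpy as np
def K(im): return np.array([[float(im["fx"]),0,float(im["cx"])],[0,float(im["fy"]),float(im["cy"])],[0,0,1]])
def cast(im,px,z):
    px=np.asarray(px,float).reshape(-1,1,2)
    n=cv2.undistortPoints(px,K(im),np.asarray(im["D"],float)).reshape(-1,2)
    T=np.asarray(im["cam_to_world"]); d=np.c_[n,np.ones(len(n))]@T[:3,:3].T; o=T[:3,3]
    return o+d*((z-o[2])/d[:,2])[:,None]
def cloud(im):
    h,w=im["range_z"].shape; v,u=np.mgrid[:h,:w]
    n=cv2.undistortPoints(np.stack([u,v],-1).reshape(-1,1,2).astype(float),K(im),np.asarray(im["D"],float)).reshape(-1,2)
    T=np.asarray(im["cam_to_world"]); z=im["range_z"].reshape(-1)
    P=np.c_[n,np.ones(len(n))]*z[:,None]
    return (P@T[:3,:3].T+T[:3,3]).reshape(h,w,3)
def red(im):
    h=cv2.cvtColor(im["frame"],cv2.COLOR_RGB2HSV)
    return (((h[...,0]<8)|(h[...,0]>172))&(h[...,1]>150)&(h[...,2]>60)).astype(np.uint8)
def yellow(im):
    h=cv2.cvtColor(im["frame"],cv2.COLOR_RGB2HSV)
    return ((h[...,0]>22)&(h[...,0]<33)&(h[...,1]>130)&(h[...,2]>80)).astype(np.uint8)
def comps(m,amin):
    n,l,s,c=cv2.connectedComponentsWithStats(m)
    return [(l==i,s[i],c[i]) for i in range(1,n) if s[i,4]>amin]
def rect(P):
    r=cv2.minAreaRect(P[:,:2].astype(np.float32)); b=cv2.boxPoints(r); return r,b
E
python3 - <<'E'
from h import *
for n in ["top","scene"]:
    im=dict(np.load(n+"0.npz")); C=cloud(im)
    for m,s,c in comps(red(im),800):
        P=C[m]; zs=P[:,2]
        ct=max(cv2.findContours(m.astype(np.uint8),cv2.RETR_EXTERNAL,cv2.CHAIN_APPROX_NONE)[0],key=len)
        W=cast(im,ct,38); r,b=rect(W)
        # rim by depth
        R=C[m&(C[...,2]>30)&(C[...,2]<46)]
        rr,bb=rect(R)
        print(n,c,s[4],"z pct",np.percentile(zs,[2,20,50,80,98]).round(1)); print(" contour z38",np.round(r[0],1),np.round(r[1],1),round(r[2],2),b.round(0).tolist()); print(" depth", np.round(rr[0],1),np.round(rr[1],1),round(rr[2],2),np.median(R[:,2]))
    for m,s,c in comps(yellow(im),400):
        ct=max(cv2.findContours(m.astype(np.uint8),cv2.RETR_EXTERNAL,cv2.CHAIN_APPROX_NONE)[0],key=len)
        W=cast(im,ct,2); r,b=rect(W); print(n,"tape",c,np.round(r[0],1),np.round(r[1],1),round(r[2],2),b.round(0).tolist(),"z",np.median(C[m][:,2]))
im=dict(np.load("top0.npz")); C=cloud(im); cv2.imwrite("pics/crop_head.png",cv2.resize(im["frame"][130:225,95:245,::-1],None,fx=5,fy=5))
H=C[130:225,95:245].reshape(-1,3); H=H[H[:,2]>41.5]; print("head",H.mean(0),len(H),H[:,2].max(),rect(H)[0])
for k in ((74,160),(432,165)): print(C[k[1],k[0]])
E
```

```text
top [306.43350136 171.28305545] 5158 z pct [ 1.3  4.3  7.  37.1 41.3]
 contour z38 [ 622.9 -124.5] [194.4 126.6] 80.93 [[545.0, -211.0], [670.0, -231.0], [701.0, -39.0], [576.0, -19.0]]
 depth [ 623.8 -124.8] [194.4 125.8] 81.17 38.00088220856651
top [169.13252427 176.36626214] 4120 z pct [ 1.7  4.9  8.7 38.3 41.8]
 contour z38 [603.7 160.5] [194.7 126.2] 88.33 [[538.0, 65.0], [664.0, 61.0], [670.0, 256.0], [543.0, 260.0]]
 depth [604.1 160.8] [195.5 125.3] 88.37 38.37499131530285
top tape [246.20889577 251.31113078] [457.3  -7.3] [ 30.8 639.9] 8.0 [[398.0, 307.0], [487.0, -326.0], [517.0, -322.0], [428.0, 312.0]] z 3.085811414995078
scene [378.08528428 173.08160535] 2990 z pct [ 1.5  5.6 22.3 36.4 38.8]
 contour z38 [610.1 143.6] [224.3 136.2] 88.23 [[539.0, 34.0], [675.0, 29.0], [682.0, 254.0], [546.0, 258.0]]
 depth [604.8 160.7] [198.4 126.2] 88.34 36.452474767804574
scene [303.22983072 254.08494738] 6557 z pct [ 1.8  4.  11.6 36.3 38.5]
 contour z38 [ 630.2 -131.2] [204.9 138.3] 81.14 [[546.0, -222.0], [683.0, -243.0], [714.0, -41.0], [578.0, -19.0]]
 depth [ 623.9 -125. ] [197.  127.3] 81.1 36.72718326701653
scene tape [253.32268756 213.87496234] [458.7  -8.4] [ 32.6 641. ] 8.02 [[398.0, 307.0], [487.0, -328.0], [520.0, -323.0], [430.0, 311.0]] z 1.5898709213514621
head [568.0216064 141.5044419 169.5984458] 519 1095.8883384256455 ((528.2278442382812, 58.8798828125), (467.7148132324219, 200.17874145507812), 52.84531021118164)
[644.13602938 373.15240578   4.01617161]
[ 628.49565062 -372.59955668   80.47988284]
```

View pics/crop_head.png

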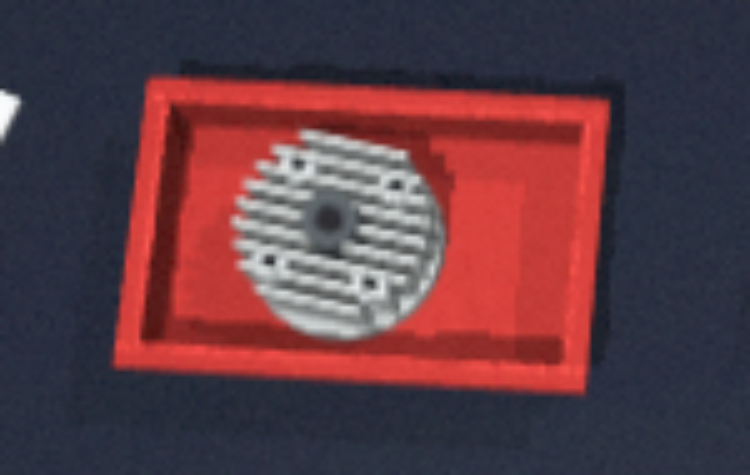

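The crop shows the finned head inside the red tray, at about (335,230) in the crop or (162,176) in the full view, so the choice holds.

**Measured**
- Tray centre is (604,161) with yaw -1.7°. The rim measures 195x126 against a nominal 194x124, at z≈38 in both views, which fits.
- The tape runs at yaw +8.0°, 30.8x640 mm, at z≈2.

**Plan**
- The tray is 9.7° askew to the tape, and its 180 mm wall fits a 30 mm strip only below about 8.6°. So it has to turn about +9.7° while it is dragged about 117 mm.
- I'll put both open fingertips behind the far lip, so that they set the yaw.

First I turn the tool to face the lip.

Call:
move_arm(
  deltas=[
    [0, 0, 0, 0, 0, 0.112],
    [0, 0, 0, 0, 0, 0.112],
    [0, 0, 0, 0, 0, 0.112],
    [0, 0, 0, 0, 0, 0.112],
    [0, 0, 0, 0, 0, 0],
  ],
  hand=-1,
)

```text
t: 0.57
ee_pos: [253.6, -569.5, 220.3]
orientation: [-3.136, 0.077, 0.003]
ft_force: [0.1, 0.3, -0.0]
width: 87.8
```

Call:
move_arm(
  deltas=[
    [19, -34, 0, 0, 0, 0],
    [19, -34, 0, 0, 0, 0],
    [19, -34, 0, 0, 0, 0],
    [19, -34, 0, 0, 0, 0],
    [19, -34, 0, 0, 0, 0],
  ],
)

```text
t: 0.98
ee_pos: [355.2, -404.5, 219.2]
orientation: [-3.139, 0.065, 0.004]
ft_force: [0.9, 0.2, 0.1]
width: 87.6
```

Call:
move_arm(
  deltas=[
    [19, -35, 0, 0, 0, 0],
    [19, -35, 0, 0, 0, 0],
    [19, -35, 0, 0, 0, 0],
    [19, -35, 0, 0, 0, 0],
    [19, -35, 0, 0, 0, 0],
  ],
)

```text
t: 1.4
ee_pos: [458.9, -224.1, 219.4]
orientation: [-3.14, 0.037, 0.003]
ft_force: [0.0, 0.5, 0.6]
width: 87.9
```

Call:
move_arm(
  deltas=[
    [19, -35, 0, 0, 0, 0],
    [19, -35, 0, 0, 0, 0],
    [19, -35, 0, 0, 0, 0],
    [19, -35, 0, 0, 0, 0],
    [19, -35, 0, 0, 0, 0],
  ],
)

```text
t: 1.82
ee_pos: [559.1, -41.4, 219.9]
orientation: [-3.14, 0.005, 0.002]
ft_force: [0.7, 0.0, 0.7]
width: 88.1
```

Call:
move_arm(
  deltas=[
    [19, -35, 0, 0, 0, 0],
    [19, -35, 0, 0, 0, 0],
    [19, -35, 0, 0, 0, 0],
    [19, -35, 0, 0, 0, 0],
    [19, -35, 0, 0, 0, 0],
  ],
)

```text
t: 2.23
ee_pos: [655.2, 143.4, 219.6]
orientation: [-3.141, -0.029, 0.003]
ft_force: [1.3, -0.8, -0.6]
width: 87.8
```

Call:
move_arm(
  deltas=[
    [20, -14, 0, 0, 0, 0.047],
    [16, -9, 0, 0, 0, 0],
    [0, 0, 0, 0, 0, 0],
    [0, 0, 0, 0, 0, 0],
  ],
)

```text
t: 2.57
ee_pos: [693.9, 177.4, 217.5]
orientation: [-3.139, 0.012, 0.003]
ft_force: [-0.5, 0.4, -0.1]
width: 88.1
```

```bash
cat >> h.py <<'E'
def look(tag,names=("top","wrist","scene")):
    from workcell import ctrl, eyes
    from scipy.spatial.transform import Rotation as Ro
    out={}
    for n in names:
        im=eyes.get_image(n); out[n]=im; cv2.imwrite(f"pics/{n}_{tag}.png",im["frame"][:,:,::-1])
    o=ctrl.get_obs(); R=Ro.from_rotvec(o["orientation"]).as_matrix()
    print("t",round(o["t"],2),"tcp",o["ee_pos"].round(1),"yaw",round(np.degrees(np.arctan2(R[1,0],R[0,0])),2),"tilt",np.degrees(np.arccos(-R[2,2])).round(2),"F",o["ft_force"].round(1),"w",round(o["width"],1))
    return out,o,R
E
python3 - <<'E'
from h import *
look("1")
E
```

```text
t 2.72 tcp [693.2 176.  218. ] yaw -0.61 tilt 0.18 F [ 0.5 -0.1  0.2] w 88.1
```

View pics/wrist_1.png

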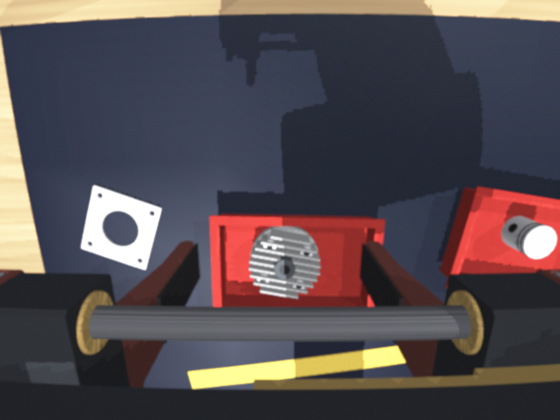

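The wrist view shows the target tray's far lip running from (209,216) to (384,219), with the head at (285,262). The area behind the lip is clear. I'll measure the lip from this second view.

```bash
python3 - <<'E'
from h import *
o,ob,R=look("2",("wrist",))
im=o["wrist"]; C=cloud(im); m=red(im).astype(bool); m[:, 400:]=False; m[:,:205]=False; m[300:]=False
pts=[]
for u in range(218,380,2):
    v=np.where(m[:,u])[0]
    if len(v): pts.append((u,v.min()-0.5))
W=cast(im,pts,38); p=np.polyfit(W[:,1],W[:,0],1); r=W[:,0]-np.polyval(p,W[:,1])
print("far edge x at y=160",np.polyval(p,160),"yaw",-np.degrees(np.arctan(p[0])),r.std(), "y range",W[:,1].min(),W[:,1].max())
zz=[C[int(v)+3,u,2] for u,v in pts]; print("lip z",np.median(zz))
# sides at row
for v in (230,):
    u=np.where(red(im)[v,200:400])[0]+200; print(cast(im,[(u.min()-.5,v),(u.max()+.5,v)],38).round(1))
E
```

```text
t 2.77 tcp [693.3 175.8 218.3] yaw -0.65 tilt 0.17 F [ 0.   0.1 -0.2] w 87.9
far edge x at y=160 667.6345091321182 yaw -1.949581404857127 0.5989446867875814 y range 68.61005153144197 245.72772416389654
lip z 38.91472323779709
[[650.8 257.5  38. ]
 [648.6  62.6  38. ]]
```

Call:
move_arm(
  deltas=[
    [2, 5, 30, 0, 0, 0.02],
    [0, 3, 35, 0, 0, 0],
    [0, 0, 35, 0, 0, 0],
    [0, 0, 30, 0, 0, 0],
    [0, 0, 10, 0, 0, 0],
  ],
)

```text
t: 3.18
ee_pos: [697.8, 163.5, 82.6]
orientation: [-3.136, 0.054, -0.017]
ft_force: [-1.1, -0.5, 0.0]
width: 87.6
```

```bash
python3 - <<'E'
from h import *
look("3",("scene","wrist"))
E
```

```text
t 3.28 tcp [698.7 163.9  84.6] yaw -1.99 tilt 0.76 F [0.8 0.2 0.5] w 87.8
```

View pics/scene_3.png

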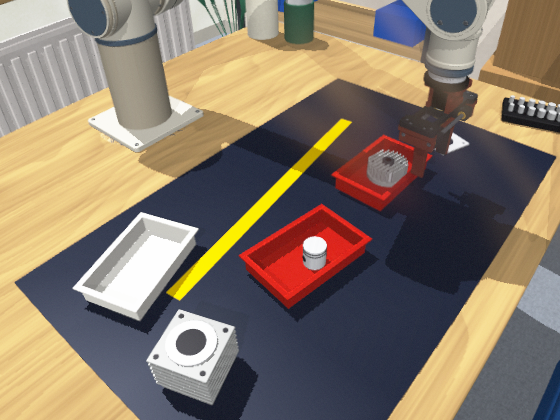

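The scene view shows the fingers just beyond the far lip, around (420,165), clear of the tray. I'll lower them behind it.

Call:
move_arm(
  deltas=[
    [0, 0, 28, 0, 0, 0],
    [0, 0, 22, 0, 0, 0],
    [0, 0, 12, 0, 0, 0],
    [0, 0, 4, 0, 0, 0],
    [0, 0, 0, 0, 0, 0],
  ],
)

```text
t: 3.7
ee_pos: [707.2, 164.4, 28.6]
orientation: [-3.132, 0.056, -0.043]
ft_force: [0.2, -0.6, 0.1]
width: 87.9
```

```bash
python3 - <<'E'
from h import *
o,_,_=look("4",("wrist","top"))
cv2.imwrite("pics/top4c.png",cv2.resize(o["top"]["frame"][90:290,80:300,::-1],None,fx=3,fy=3))
E
```

```text
t 3.8 tcp [707.8 164.5  29.6] yaw -2.04 tilt 1.75 F [-0.1 -0.5  0.1] w 87.7
```

View pics/top4c.png

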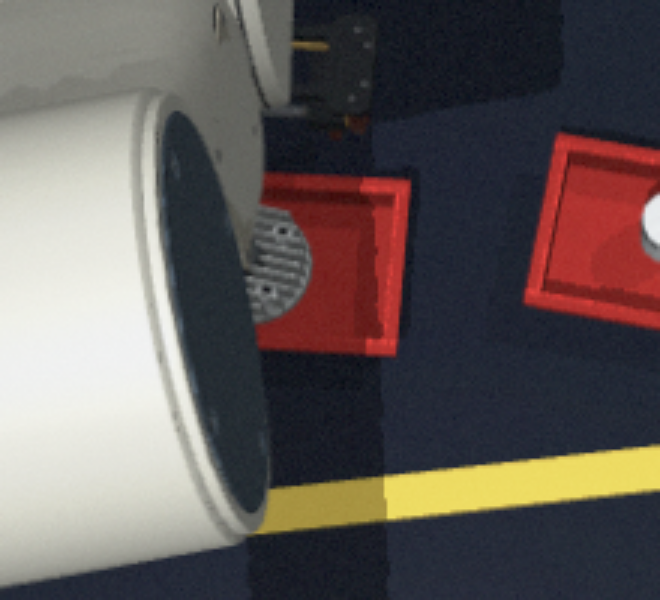

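View pics/wrist_4.png

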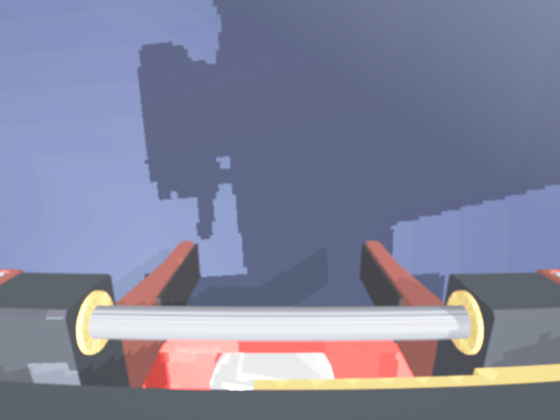

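Both fingertips are behind the far lip and the tray has not moved. The tool has tilted 1.75° and drifted to x=708, so I'll write a helper that works out corrections in tool axes.

```bash
cat >> h.py <<'E'
def corr(pos,yawdeg):
    from workcell import ctrl
    from scipy.spatial.transform import Rotation as Ro
    o=ctrl.get_obs(); R=Ro.from_rotvec(o["orientation"])
    y=np.radians(yawdeg); c,s=np.cos(y),np.sin(y)
    Rd=Ro.from_matrix([[c,s,0],[s,-c,0],[0,0,-1]])
    print("t",round(o["t"],2),"tcp",o["ee_pos"].round(1),"F",o["ft_force"].round(1),"-> shift",R.inv().apply(np.array(pos)-o["ee_pos"]).round(1),"turn",(R.inv()*Rd).as_rotvec().round(4), "toolz",R.as_matrix()[:,2].round(3))
E
python3 - <<'E'
from h import *
corr([700,166,16],-1.8)
E
```

```text
t 3.8 tcp [707.8 164.5  29.6] F [-0.1 -0.5  0.1] -> shift [-8.2 -1.  13.4] turn [-0.0097 -0.029  -0.0041] toolz [ 0.029  0.009 -1.   ]
```

Call:
move_arm(
  deltas=[
    [0, 0, 5, -0.01, -0.03, -0.004],
    [-3, -1, 6, 0, 0, 0],
    [-3, 0, 3, 0, 0, 0],
    [0, 0, 0, 0, 0, 0],
  ],
)

```text
t: 4.13
ee_pos: [704.7, 166.6, 20.9]
orientation: [-3.14, 0.049, -0.011]
ft_force: [-0.8, 0.3, -0.9]
width: 87.7
```

```bash
python3 - <<'E'
from h import *
corr([690,166,15],-1.8)
E
```

```text
t 4.13 tcp [704.7 166.6  20.9] F [-0.8  0.3 -0.9] -> shift [-14.7   1.1   5.8] turn [-0.0017 -0.0068 -0.    ] toolz [ 0.007  0.001 -1.   ]
```

Call:
move_arm(
  deltas=[
    [-5, 0, 2, 0, -0.007, 0],
    [-6, 0, 2, 0, 0, 0],
    [-6, 0, 1, 0, 0, 0],
    [-4, 0, 0, 0, 0, 0],
    [-3, 0, 0, 0, 0, 0],
  ],
)

```text
t: 4.55
ee_pos: [678.2, 167.6, 16.6]
orientation: [-3.139, 0.049, -0.002]
ft_force: [-0.0, -0.1, -0.3]
width: 87.9
```

```bash
python3 - <<'E'
from h import *
corr([676,166,15],-1.8)
E
```

```text
t 4.55 tcp [678.2 167.6  16.6] F [-0.  -0.1 -0.3] -> shift [-2.1  1.7  1.6] turn [-0.0023 -0.001  -0.0001] toolz [ 0.001  0.002 -1.   ]
```

Call:
move_arm(
  deltas=[
    [-2, 0, 0.5, 0, 0, 0],
    [-3, 0, 0, 0, 0, 0],
    [-3, 0, 0, 0, 0, 0],
    [-3, 0, 0, 0, 0, 0],
    [-3, 0, 0, 0, 0, 0],
  ],
)

```text
t: 4.97
ee_pos: [665.8, 168.3, 17.0]
orientation: [-3.138, 0.049, -0.013]
ft_force: [3.3, -1.0, -1.7]
width: 87.9
```

```bash
python3 - <<'E'
from h import *
corr([660,166,15],-1.8)
E
```

```text
t 4.97 tcp [665.8 168.3  17. ] F [ 3.3 -1.  -1.7] -> shift [-5.7  2.5  1.9] turn [-0.0034 -0.008   0.0003] toolz [ 0.008  0.003 -1.   ]
```

Call:
move_arm(
  deltas=[
    [-5, 0, 1, 0, -0.008, -0.02],
    [-5, 0, 0, 0, 0, -0.02],
    [-5, 0, 0, 0, 0, -0.02],
    [-5, 0, 0, 0, 0, -0.02],
    [-5, 0, 0, 0, 0, -0.02],
  ],
)

```text
t: 5.38
ee_pos: [641.2, 169.3, 17.1]
orientation: [-3.134, -0.119, -0.007]
ft_force: [2.8, 1.6, -1.7]
width: 87.4
```

```bash
python3 - <<'E'
from h import *
corr([640,166,15],4)
look("5",("scene",))
E
```

```text
t 5.38 tcp [641.2 169.3  17.1] F [ 2.8  1.6 -1.7] -> shift [-1.5  3.3  2.1] turn [-0.0055 -0.005   0.0062] toolz [ 0.005  0.006 -1.   ]
t 5.43 tcp [640.1 169.2  17. ] yaw 4.44 tilt 0.37 F [1.6 0.4 1. ] w 88.0
```

View pics/scene_5.png

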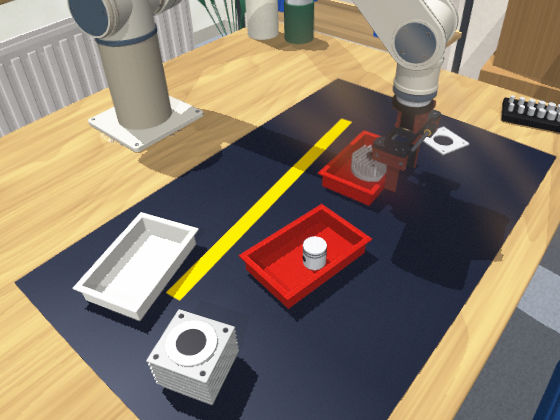

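The scene view shows the tray sliding, with the fingers behind the lip at (395,160) and the head inside at (368,163).

Call:
move_arm(
  deltas=[
    [-5, 0, 0, -0.004, -0.004, -0.02],
    [-5, 0, 0.5, 0, 0, -0.02],
    [-5, 0, 0, 0, 0, -0.02],
    [-5, 0, 0, 0, 0, -0.003],
    [-5, 0, 0, 0, 0, 0],
  ],
)

```text
t: 5.85
ee_pos: [614.9, 166.6, 17.4]
orientation: [-3.132, -0.232, -0.005]
ft_force: [4.2, 0.2, -0.6]
width: 88.0
```

Call:
move_arm(
  deltas=[
    [-5, 0, 0, 0, 0, 0],
    [-5, 0, 0, 0, 0, 0],
    [-5, 0, 0, 0, 0, 0],
    [-5, 0, 0, 0, 0, 0],
    [-5, 0, 0, 0, 0, 0],
  ],
)

```text
t: 6.27
ee_pos: [587.6, 162.2, 17.4]
orientation: [-3.132, -0.232, -0.006]
ft_force: [3.8, 0.2, 0.1]
width: 87.9
```

```bash
python3 - <<'E'
from h import *
corr([560,160,16],8)
o,_,_=look("6",("scene","top"))
cv2.imwrite("pics/scene6c.png",cv2.resize(o["scene"]["frame"][80:260,240:480,::-1],None,fx=3,fy=3))
E
```

```text
t 6.27 tcp [587.6 162.2  17.4] F [3.8 0.2 0.1] -> shift [-27.6  -1.9   1.3] turn [-0.0009 -0.0037  0.0084] toolz [ 0.004  0.001 -1.   ]
t 6.37 tcp [586.4 161.9  17.3] yaw 8.49 tilt 0.09 F [ 0.7 -0.4  0.8] w 87.5
```

View pics/scene6c.png

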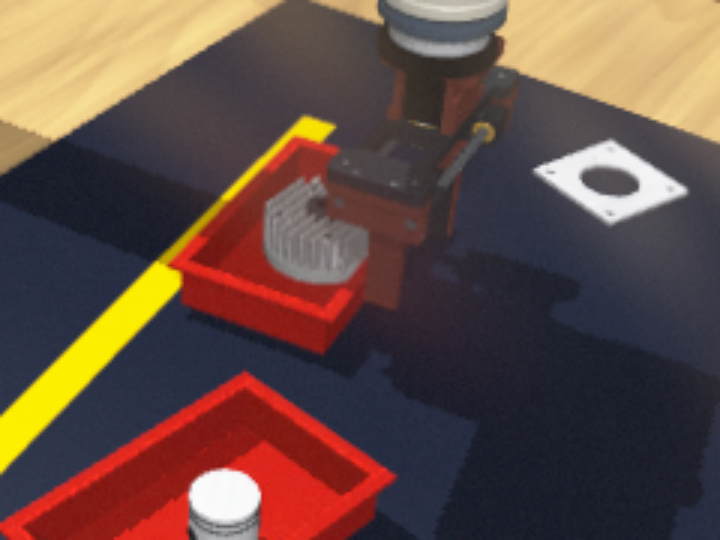

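View pics/top_6.png

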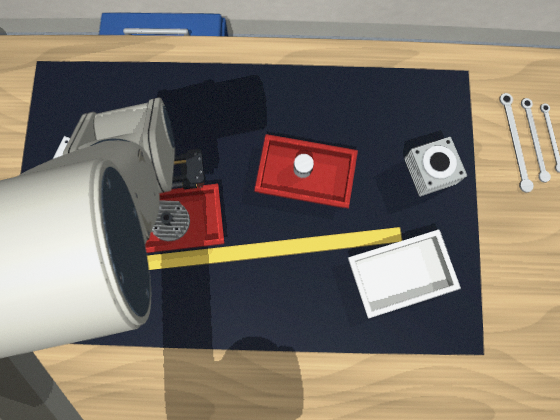

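The tray is nearly there. In the scene crop its front rim overhangs the tape's far edge from (170,265) to (305,140). I'll measure the front rim relative to the tape.

```bash
cat >> h.py <<'E'
def frontrim(o):
    a=np.radians(8.0); n=np.array([np.cos(a),np.sin(a)]); t=np.array([-np.sin(a),np.cos(a)]); c0=np.array([457.8,-7.8])
    for name in ("scene","top"):
        im=o[name]; C=cloud(im)
        m=max((k for k in comps(red(im),300) if (C[k[0]][:,1].mean()>40)),key=lambda k:k[1][4])[0]
        P=C[m]; P=P[(P[:,2]>33)&(P[:,2]<43)]
        s=(P[:,:2]-c0)@n; q=(P[:,:2]-c0)@t
        # outer edge: per-q-bin min of s, then line fit
        qb=np.arange(q.min()+6,q.max()-6,5); L=[]
        for b in qb:
            k=abs(q-b)<4
            if k.sum()>3 and s[k].min()<s.min()+35: L.append((b,s[k].min()))
        L=np.array(L); p=np.polyfit(L[:,0],L[:,1],1); r=L[:,1]-np.polyval(p,L[:,0])
        k=abs(r)<2.5; p=np.polyfit(L[k,0],L[k,1],1)
        # outer rim contour cast on z=38 (exact colour edge), front side
        ct=max(cv2.findContours(m.astype(np.uint8),cv2.RETR_EXTERNAL,cv2.CHAIN_APPROX_NONE)[0],key=len)
        W=cast(im,ct,38)[:,:2]; sw=(W-c0)@n; qw=(W-c0)@t
        print(name,"q",q.min().round(),q.max().round(),"depth outer edge: s at ends",np.polyval(p,[q.min(),q.max()]).round(1),"rel yaw",-np.degrees(np.arctan(p[0])).round(2),"n",k.sum(), "min s contour",np.percentile(sw,2).round(1))
        g=abs(sw-np.polyval(p,qw))<4
        if g.sum()>8:
            pp=np.polyfit(qw[g],sw[g],1); print("   contour edge ends",np.polyval(pp,[q.min(),q.max()]).round(1),"rel yaw",-np.degrees(np.arctan(pp[0])).round(2),"n",g.sum(),"q",qw[g].min().round(),qw[g].max().round())
        y=yellow(im).astype(bool); T=C[y][:,:2]; st=(T-c0)@n; print("   tape s pct",np.percentile(st,[2,50,98]).round(1))
E
python3 - <<'E'
from h import *
o,_,_=look("7",("scene","top")); frontrim(o)
E
```

```text
t 6.47 tcp [586.7 162.   17.1] yaw 8.48 tilt 0.06 F [-0.   0.6 -0.5] w 87.9
scene q 40.0 238.0 depth outer edge: s at ends [18.4 18.2] rel yaw 0.05 n 38 min s contour 19.3
   contour edge ends [19.3 19.5] rel yaw -0.06 n 44 q 41.0 229.0
   tape s pct [-15.2  -0.2  15.5]
top q 43.0 200.0 depth outer edge: s at ends [16.8 15.2] rel yaw 0.58 n 29 min s contour 15.4
   contour edge ends [16.9 15.9] rel yaw 0.35 n 80 q 44.0 200.0
   tape s pct [-15.1  -0.5  14.2]
```

Both views agree. The rim's outer edge is parallel to the tape within 0.5° and sits about 17.5 mm beyond the centreline, so the wall is about 26 mm beyond it. The TCP gives 25.6 mm independently. I'll pull 26 mm more.

Call:
move_arm(
  deltas=[
    [-5, 0, 0, 0, 0, 0],
    [-5, 0, 0, 0, 0, 0.004],
    [-5, 0, 0, 0, 0, 0.004],
    [-5, 0, 0, 0, 0, 0],
    [-3, 0, 0, 0, 0, 0],
  ],
)

```text
t: 6.88
ee_pos: [564.7, 158.8, 17.2]
orientation: [-3.133, -0.219, -0.009]
ft_force: [2.7, 0.7, -1.6]
width: 87.6
```

```bash
python3 - <<'E'
from h import *
o,_,_=look("8",("scene","top")); frontrim(o)
E
```

```text
t 6.98 tcp [564.1 158.7  17.1] yaw 7.99 tilt 0.23 F [1.6 0.4 1.4] w 87.6
scene q 42.0 237.0 depth outer edge: s at ends [-5.7 -3. ] rel yaw -0.77 n 37 min s contour -5.9
   contour edge ends [-5.2 -3.2] rel yaw -0.59 n 46 q 42.0 236.0
   tape s pct [-15.    0.7  15.9]
top q 44.0 205.0 depth outer edge: s at ends [-6.3 -6.5] rel yaw 0.09 n 30 min s contour -6.6
   contour edge ends [-5.6 -5.9] rel yaw 0.12 n 82 q 45.0 203.0
   tape s pct [-15.2  -3.2  14.2]
```

Call:
move_arm(
  deltas=[
    [-2, 0, 0, 0, 0, 0],
    [-1.5, 0, 0, 0, 0, 0],
    [0, 0, 0, 0, 0, 0],
  ],
)

```text
t: 7.23
ee_pos: [560.5, 158.2, 17.2]
orientation: [-3.133, -0.219, -0.007]
ft_force: [1.5, 0.4, -0.1]
width: 87.7
```

Call:
move_arm(
  deltas=[
    [5, 0, 0, 0, 0, 0],
    [10, 0, 0, 0, 0, 0],
    [10, 0, -3, 0, 0, 0],
    [0, 0, -10, 0, 0, 0],
    [0, 0, -15, 0, 0, 0],
  ],
)

```text
t: 7.65
ee_pos: [583.0, 160.9, 42.8]
orientation: [3.133, 0.218, -0.013]
ft_force: [-0.4, -0.2, -0.3]
width: 87.7
```

```bash
python3 - <<'E'
from h import *
o,_,_=look("9",("scene","top")); frontrim(o)
cv2.imwrite("pics/scene9c.png",cv2.resize(o["scene"]["frame"][80:260,240:480,::-1],None,fx=3,fy=3))
E
```

```text
t 7.75 tcp [585.3 161.5  45.5] yaw 7.98 tilt 0.12 F [ 0.2 -0.1 -0. ] w 87.4
scene q 42.0 239.0 depth outer edge: s at ends [-9.9 -7.6] rel yaw -0.65 n 35 min s contour -9.6
   contour edge ends [-9.1 -7.4] rel yaw -0.5 n 47 q 40.0 234.0
   tape s pct [-14.9   0.4  15.7]
top q 44.0 205.0 depth outer edge: s at ends [-10.  -10.1] rel yaw 0.04 n 30 min s contour -10.2
   contour edge ends [-9.3 -9.3] rel yaw -0.01 n 83 q 45.0 205.0
   tape s pct [-15.1  -2.4  14.1]
```

View pics/scene9c.png

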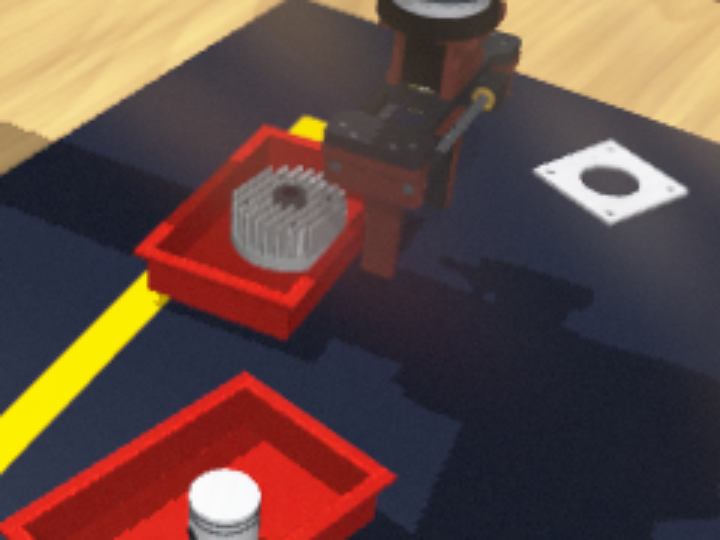

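The rim edge is at about -9 against a target of -8.5, so the wall is within about 1 mm of the tape's centreline. The fingers are free behind the lip. I'll raise the arm and swing it aside for a full view.

Call:
move_arm(
  deltas=[
    [2, 0, -30, 0, 0, 0],
    [0, 0, -35, 0, 0, 0],
    [0, 0, -35, 0, 0, 0],
    [0, 0, -35, 0, 0, 0],
    [0, 0, -20, 0, 0, 0],
  ],
)

```text
t: 8.17
ee_pos: [583.3, 160.5, 200.2]
orientation: [3.132, 0.218, -0.026]
ft_force: [0.1, 0.1, 0.0]
width: 87.6
```

Call:
move_arm(
  deltas=[
    [0, 40, 0, 0, 0, 0],
    [0, 40, 0, 0, 0, 0],
    [0, 40, 0, 0, 0, 0],
    [0, 40, 0, 0, 0, 0],
    [0, 40, 0, 0, 0, 0],
  ],
)

```text
t: 8.58
ee_pos: [615.3, -35.2, 208.9]
orientation: [-3.132, -0.239, 0.004]
ft_force: [0.8, 0.8, 1.2]
width: 88.1
```

Call:
move_arm(
  deltas=[
    [0, 40, 0, 0, 0, 0],
    [0, 40, 0, 0, 0, 0],
    [0, 40, 0, 0, 0, 0],
    [0, 40, 0, 0, 0, 0],
    [0, 40, 0, 0, 0, 0],
  ],
)

```text
t: 9.0
ee_pos: [644.1, -241.8, 208.5]
orientation: [-3.131, -0.239, 0.006]
ft_force: [1.5, 0.5, 0.7]
width: 87.4
```

```bash
python3 - <<'E'
from h import *
o,_,_=look("10",("scene","top")); frontrim(o)
cv2.imwrite("pics/top10c.png",cv2.resize(o["top"]["frame"][110:300,60:380,::-1],None,fx=2.5,fy=2.5))
for n in ("top","scene"):
    im=o[n]; C=cloud(im)
    for m,s,c in comps(red(im),800):
        R=C[m&(C[...,2]>30)&(C[...,2]<46)]; r,b=rect(R); print(n,np.round(r[0],1),np.round(r[1],1),round(r[2],2),"z",np.median(R[:,2]).round(1))
E
```

```text
t 9.1 tcp [ 644.5 -245.7  208.4] yaw 8.45 tilt 0.15 F [0.5 0.2 0.8] w 87.7
scene q 41.0 239.0 depth outer edge: s at ends [ 2.9 -9. ] rel yaw 3.45 n 13 min s contour -8.5
   contour edge ends [ 4.1 -9. ] rel yaw 3.81 n 31 q 60.0 233.0
   tape s pct [-15.    1.   15.9]
top q 44.0 158.0 depth outer edge: s at ends [49.  60.2] rel yaw -5.62 n 2 min s contour 49.7
   tape s pct [-13.1   5.7  14.3]
top [629.2 -91. ] [127.  125.6] 80.91 z 38.1
top [548.8  93.8] [130.3  58.5] 68.34 z 38.4
scene [491.1 138.1] [125.9 197.4] 7.99 z 36.3
scene [ 623.5 -124. ] [197.7 127.9] 81.07 z 36.7
```

View pics/top10c.png

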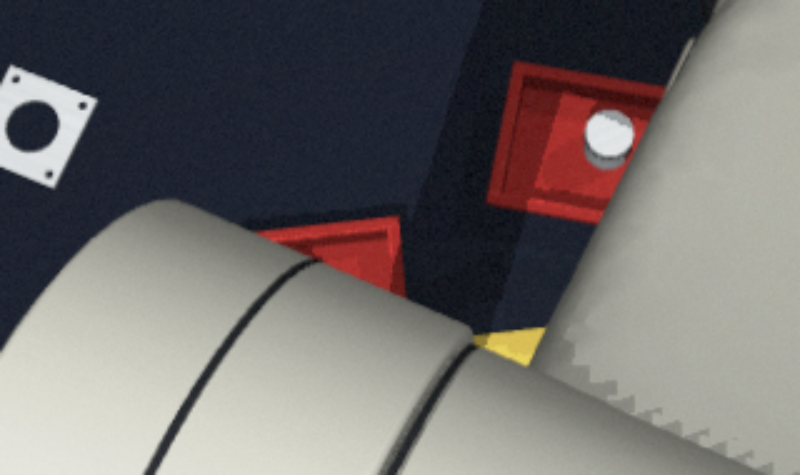

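The arm still blocks the top view, so I'll swing further back towards the start.

Call:
move_arm(
  deltas=[
    [-32, 24, 0, 0, 0, 0],
    [-32, 24, 0, 0, 0, 0],
    [-32, 24, 0, 0, 0, 0],
    [-32, 24, 0, 0, 0, 0],
    [-32, 24, 0, 0, 0, 0],
  ],
)

```text
t: 9.52
ee_pos: [505.1, -383.5, 206.0]
orientation: [-3.129, -0.243, 0.004]
ft_force: [-0.2, 0.1, -0.3]
width: 87.5
```

Call:
move_arm(
  deltas=[
    [-28, 28, 0, 0, 0, 0],
    [-28, 28, 0, 0, 0, 0],
    [-28, 28, 0, 0, 0, 0],
    [-28, 28, 0, 0, 0, 0],
    [-28, 28, 0, 0, 0, 0],
  ],
)

```text
t: 9.93
ee_pos: [381.5, -543.7, 204.9]
orientation: [-3.124, -0.248, 0.007]
ft_force: [0.2, 0.0, -0.5]
width: 87.7
```

```bash
python3 - <<'E'
from h import *
o,_,_=look("11",("scene","top")); frontrim(o)
cv2.imwrite("pics/top11c.png",cv2.resize(o["top"]["frame"][110:300,60:380,::-1],None,fx=2.5,fy=2.5))
for n in ("top","scene"):
    im=o[n]; C=cloud(im)
    for m,s,c in comps(red(im),800):
        R=C[m&(C[...,2]>30)&(C[...,2]<46)]; r,b=rect(R); print(n,np.round(r[0],1),np.round(r[1],1),round(r[2],2),"z",np.median(R[:,2]).round(1))
E
```

```text
t 10.03 tcp [ 379.3 -546.8  204.8] yaw 8.76 tilt 0.45 F [-0.3 -0.7 -0.4] w 88.0
scene q 42.0 240.0 depth outer edge: s at ends [-10.4  -7.5] rel yaw -0.83 n 38 min s contour -9.7
   contour edge ends [-9.4 -7.5] rel yaw -0.57 n 46 q 44.0 234.0
   tape s pct [-15.    0.6  15.8]
top q 44.0 239.0 depth outer edge: s at ends [-10.  -10.1] rel yaw 0.02 n 37 min s contour -10.3
   contour edge ends [-9.4 -9.3] rel yaw -0.02 n 99 q 45.0 237.0
   tape s pct [-15.2  -2.7  14.2]
top [ 624.1 -124.9] [194.3 126.6] 81.09 z 37.9
top [489.4 139.6] [125.5 195.1] 7.85 z 38.4
scene [490.2 139.5] [126.2 197.7] 7.68 z 36.4
scene [ 624.4 -124.6] [196.3 127. ] 80.95 z 36.7
```

View pics/top11c.png

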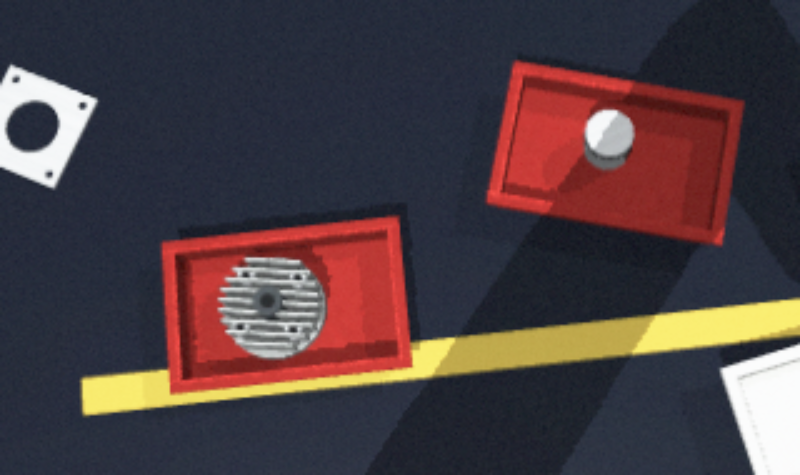

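With the arm clear, the top view shows the tray's front edge along the tape from (170,390) to (412,365), with the head inside at (272,308). The piston tray is unmoved at about (624,-125). I'm handing in.

```bash
python3 -c "
from workcell import ctrl
print(ctrl.close_job())"
```

```text
the job is handed in; nothing more can be done
None
```

The head tray now stands with its whole front wall on the yellow tape, and I handed the job in at about 10 s of the 35 s allowed. No verdict comes back from the hand-in.

**What I did:** I hooked both fingertips of the open gripper behind the tray's far lip, rather than just one, so that they also set the tray's angle. I dragged it flat about 115 mm, turning it 9.7° to match the tape. Then I backed off, lifted clear and swung the arm away. The wrist force readings never passed about 5 N.

**Last checks, arm clear of the scene:**
- **Front wall:** its centre is 0 to 1.5 mm from the tape's centreline, on a strip that allows 15 mm either side.
- **Angle:** the tray is parallel to the tape within 0.6° by its front edge. The two views disagree slightly, at 0.0° from the top camera and -0.6° from the scene camera. That is 1 to 2 mm at the wall's ends, well inside the margin.
- **Head and other tray:** the head is still inside. The piston tray is where it was, at (624,-125), within 1 mm.

One check failed along the way: the first look after letting go was blocked by the arm, so I discarded it and measured again once the view was clear.

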